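Test a lamp spring on the spring tester

ROBOT

A 6-joint arm with a two-finger parallel gripper is mounted at the origin on the work surface. World frame = base frame: x ahead of the robot, y to its left, z up, the work surface at z = 0. Lengths are in m, angles in rad, forces in N, time in s.
With the tool pointing down it reaches from about 0.35 to 0.85 m from the base axis. Payload 8.1 kg.
Tool frame: the origin (TCP) lies on the mounting face of the last link; the fingertips stand 186 mm ahead of it and the grasp point (between the pads) lies 167 mm ahead of it; z points along the fingers, y is the line along which they close (so a half turn about z gives the same grasp; the last joint's range is limited). The gripper opens to 93 mm and grips with 3 to 60 N. Pads are 15 mm wide; open, the fingers measure 128 mm over their backs; the gripper's body (75 mm by 188 mm) begins 65 mm behind the grasp point.
Start: joints at [-0.085, 0.13, 1.488, -0, 1.523, -0.085], TCP at [0.6, 0, 0.405] pointing down, gripper open.
Joint ranges: [-2.96, 2.96], [-0.89, 2.26], [0.02, 2.5], [-1.34, 4.48], [0, 2.73], [-2.66, 2.66]. Speed limits (rad/s): [2.39, 2.39, 2.79, 3.14, 3.14, 3.14].

INTERFACE

Orientations are given as a rotation vector (axis times angle).
In Python, from plant import read_state, read_camera, camera_params, close_job gives the robot as it stands. The module is installed in compiled form; this text tells all that it offers.
- The arm moves only by the tool servo_tool, never from a script. Its argument "increments" is a list of rows, each an object with "slide": the shift along the tool's x, y, z in mm, a list of three; "dr": the turn, a rotation vector about the tool's x, y, z in rad, a list of three; "jaw": the closure, from 0 (fully open) to 1 (shut). In form: [{"slide": [x, y, z], "dr": [ax, ay, az], "jaw": jaw}, ...]. A call has 1 to 20 rows; each row is the pose to reach, as a shift and turn from the pose commanded when the call began, along the tool's axes at that moment; what a row does not reach only later rows make up. A row lasts 1/10 s, in which the tool goes at most 50 mm and 8.59 degrees, less where a joint would pass 70% of its speed; a pose out of reach is approached as far as the arm can. A call with a gripper value outside its range is refused whole. The fingers move at their own pace and stop on an object; "force" is the grip in N (left out, the last holds). Time passes only in rows, so rows that repeat a pose let the fingers close. It gives the time, the measured TCP pose, the force, the opening and the grip force at its end, in the units of the state.
- read_state(): the state, without advancing time (a new reading comes with each control period).
- read_camera(name): name is "scene" or "side" or "wrist"; returns (picture, depth): 480x640x3 uint8, red, green, blue; 480x640 float32, m along the optical axis (not along the pixel's ray), 0 where there is no reading.
- camera_params(name): a dict with "fx", "fy", "cx", "cy" (pixels), "k1" (the pictures are not rectified: a ray, as slopes to the right and down, at radius r is drawn at 1 + k1 r^2 times it, then the intrinsics apply), "rvec" (rotation vector, rad) and "tvec" (3), from world to camera coordinates, as OpenCV has them. Camera axes: x right, y down, z forward; pixel columns grow to the right and rows downward; lengths in m; the calibration is good to about 2 mm. A picture is of the moment at which its call begins: read the wrist's pose just before it. camera_params takes no time and is no camera call; for the wrist camera it gives the pose at the moment of the call.
- close_job(): hands the job in; it is judged then, once.
The state is a dict: "t": time; "q": joint angles; "dq": joint speeds; "joint_torque": joint torques, N m; "tool_pos": TCP position; "orientation": TCP orientation; "force": force on the tool from outside, world axes, zero at the start; "wrist_torque": the same for the moment, N m; "opening": finger opening in m; "gripper_force": force on a finger pad.
Only numpy, scipy, OpenCV 4.12 (cv2) and the standard library are available. Lean on these libraries where they do the work, as an engineer would, in place of code of your own. Each camera call takes 0.05 s, during which the arm holds its last target. There are 200 camera calls.

TASK

Test the lamp spring that stands on the white end of the cork mat: seat it over the pin of the spring tester's plate and let go, then press its cap down until its top is level with the top of the height post beside it and hold it there steadily for two seconds so that the dial can be read, never loading the tester past 20 N or overstraining the spring. Then stand the tested spring upright in the green tray; leave the other spring, the meter, the mug and the wrench alone.

Things in the scene. Friction and masses are not known exactly. Their poses are not given: they have to be found in the camera images.
- spring_a: loose spring: brass sleeve (upright tube 34 mm across, 34 mm high, bore 15 mm, open below; grip it here), steel coil above, white cap (28 mm across, 8 mm thick) on top; 66 mm high, 0.09 to 0.13 kg. Origin: centre of the sleeve's underside, z up. The two springs look alike, stand on the cork mat in either order and differ in strength: one takes about 6 N at the mark, the other 16 N
- spring_b: loose spring: brass sleeve (upright tube 34 mm across, 34 mm high, bore 15 mm, open below; grip it here), steel coil above, white cap (28 mm across, 8 mm thick) on top; 66 mm high, 0.09 to 0.13 kg. Origin: centre of the sleeve's underside, z up. The two springs look alike, stand on the cork mat in either order and differ in strength: one takes about 6 N at the mark, the other 16 N
- cap_top_a (a point): centre of the flat top of the cap of spring_a, 66 mm above the sleeve's underside when free
- cap_top_b (a point): centre of the flat top of the cap of spring_b, 66 mm above the sleeve's underside when free
- cap_a (a joint): the cap of spring_a: 0 = free, grows as the cap is pressed down towards the sleeve (m). At the mark it reads 0.012. Beyond 0.0165 the coil is overstrained
- cap_b (a joint): the cap of spring_b: 0 = free, grows as the cap is pressed down towards the sleeve (m). At the mark it reads 0.012. Beyond 0.0165 the coil is overstrained
- tester: blue spring tester, fixed to the bench, footprint 210 x 130 mm: it spans x -80 to +130 mm and y +-65 mm about the origin, which lies on the bench. Housing 40 mm high; a tilted dial (84 mm across, up to 110 mm high) at x = +100 mm, a tick per 2 N, red at 0, 10, 20 N. Steel plate 104 mm across, centre at x = -25 mm
- pin (a point): foot of the brass locating pin at the centre of the steel plate, level with the plate's top, 70 mm above the bench when unloaded. The pin is 12 mm in diameter and 12 mm high, tapering to 6 mm diameter over the last 3 mm. Axes as the tester's, z up; it sinks with the plate. A spring is seated when its sleeve's underside is flat on the plate around the pin
- mark (a point): top of the height post (8 mm diameter, orange band at the top), 54 mm above the plate and 42 mm from the pin in the tester's +x direction. The post stands on the plate and sinks with it, so it marks the height of the spring above the plate
- plate (a joint): sinking of the tester's plate under load (m): 0 unloaded, 1 mm for every 1 N on the plate, so 0.020 = 20 N. A seated spring's own weight sinks it about 1 mm
- mat: fixed cork mat 130 x 210 mm, 6 mm thick, where both springs start, about 100 mm apart along its y axis, about 50 mm either side of its middle; the half at its +y end is painted white (80 x 90 mm); origin at the centre of its underside
- next (a point): centre of the white end of the mat, on its top; the spring to be tested starts within 25 mm of it
- wait (a point): centre of the plain end of the mat, on its top; the other spring starts within 25 mm of it and stays there
- tray: fixed green tray 160 x 160 mm outside, 24 mm high, walls and floor about 4 mm; origin at the centre of its underside
- meter: loose red multimeter 130 x 70 x 37 mm lying flat, origin under its centre; bystander
- mug: loose white mug 80 mm across, 85 mm high, handle at its +y; origin under its centre; bystander
- wrench: loose steel wrench 150 mm long lying along its x; bystander
Things that resemble listed ones, but are neither listed nor needed, are in the scene too. What is shaped like the spring_b but purple is not meant.

How it is judged:
On the way, in this order (a step that is already met when the one before it is completed fails the run):
1. a spring is seated over the pin, flat on the plate, let go and uncompressed ((((horizontal distance between spring_a and pin below 0.004 m and z of spring_a in the frame of pin below 0.003 m and angle between spring_a's own z axis and vertical below 0.1 rad) and contact force between the fingers and spring_a below 0.2 N and value of joint cap_a below 0.003 m) or ((horizontal distance between spring_b and pin below 0.004 m and z of spring_b in the frame of pin below 0.003 m and angle between spring_b's own z axis and vertical below 0.1 rad) and contact force between the fingers and spring_b below 0.2 N and value of joint cap_b below 0.003 m))), for 0.2 s.
2. the seated spring's cap is pressed level with the top of the height post (within 2 mm) and held there for 1 s ((((horizontal distance between spring_a and pin below 0.004 m and z of spring_a in the frame of pin below 0.003 m and angle between spring_a's own z axis and vertical below 0.1 rad) and z of cap_top_a in the frame of mark between -0.002 and 0.002 m) or ((horizontal distance between spring_b and pin below 0.004 m and z of spring_b in the frame of pin below 0.003 m and angle between spring_b's own z axis and vertical below 0.1 rad) and z of cap_top_b in the frame of mark between -0.002 and 0.002 m))), for 1 s.
At the end, for the whole second after the job is handed in: the tested spring stands upright (within 0.15 rad) on the floor of the green tray, at rest; the other spring still stands upright on the plain end of the mat (within 40 mm of its centre), at rest (((x of spring_a in the frame of tray between -0.075 and 0.075 m and y of spring_a in the frame of tray between -0.075 and 0.075 m and z of spring_a in the frame of tray between 0 and 0.01 m and linear speed of each of spring_a, spring_b below 0.02 m/s and angle between each of spring_a, spring_b's own z axis and vertical below 0.15 rad and horizontal distance between spring_b and wait below 0.04 m and z of spring_b in the frame of mat between 0.003 and 0.01 m) or (x of spring_b in the frame of tray between -0.075 and 0.075 m and y of spring_b in the frame of tray between -0.075 and 0.075 m and z of spring_b in the frame of tray between 0 and 0.01 m and linear speed of each of spring_b, spring_a below 0.02 m/s and angle between each of spring_b, spring_a's own z axis and vertical below 0.15 rad and horizontal distance between spring_a and wait below 0.04 m and z of spring_a in the frame of mat between 0.003 and 0.01 m))); the robot touches nothing.
It fails at once if the tester is loaded past 20 N (value of joint plate above 0.0207 m).
It fails at once if a spring is overstrained (cap pressed in more than 16.5 mm) (value of joint any of cap_a, cap_b above 0.0165 m).
It fails at once if a bystander is moved by more than 25 mm (distance of any of meter, mug, wrench from where it was at the start of the episode above 0.025 m).
It also fails if it takes over 72 s, if anything falls off the work surface, if the arm or the gripper's body presses on something with over 40 N, if the wrist force passes 120 N, or if a joint passes its speed limit or range.

## Working session

There is one attempt and no reset: what is moved stays moved. The work goes in short steps, Python scripts to look and compute and a tool call to move; the robot and the scene stay as the last step left them, time stands still between calls to the robot, and variables do not carry over. Pictures are saved under pics/ and viewed, at most 10 in all, crops included, and the job is handed in when it is done.

Besides the shell and the picture viewer there is one more tool, called after "Call:" as name(argument=value, ...), one argument or row to a line, values as JSON. servo_tool: Moves the arm, as the interface text tells. Its arguments: {"type":"object","properties":{"increments":{"type":"array"},"force":{"type":"number"}},"required":["increments"]}

```bash
mkdir -p pics; cat > h.py <<'E'
import numpy as np, cv2
from plant import *
def cam(n):
    p=camera_params(n); R=cv2.Rodrigues(np.array(p["rvec"],float))[0]; return p,R,np.array(p["tvec"],float)
def ray(c,u,v):
    p,R,t=c; xd=np.array([(u-p["cx"])/p["fx"],(v-p["cy"])/p["fy"]]); x=xd.copy()
    for _ in range(20): x=xd/(1+p["k1"]*(x@x))
    return -R.T@t, R.T@np.array([x[0],x[1],1.])
def onz(c,u,v,z):
    o,d=ray(c,u,v); return o+d*(z-o[2])/d[2]
def atd(c,u,v,depth):
    o,d=ray(c,u,v); return o+d*depth
def proj(c,P):
    p,R,t=c; X=R@np.array(P,float)+t; x=X[:2]/X[2]; x=x*(1+p["k1"]*(x@x)); return x*[p["fx"],p["fy"]]+[p["cx"],p["cy"]]
def cloud(c,dep):
    p,R,t=c; v,u=np.mgrid[:480,:640]
    xd=np.stack([(u-p["cx"])/p["fx"],(v-p["cy"])/p["fy"]],-1); x=xd.copy()
    for _ in range(20): x=xd/(1+p["k1"]*(x**2).sum(-1,keepdims=True))
    X=np.concatenate([x,np.ones((480,640,1))],-1)*dep[...,None]
    return (X-t)@R
def snap(n,f=None):
    c=cam(n); im,d=read_camera(n); 
    if f: cv2.imwrite(f"pics/{f}.png",im[...,::-1])
    return c,im,d
E
python3 - <<'E'
from h import *
for n in("scene","side","wrist"):
    c,im,d=snap(n,n+"0"); np.savez(f"{n}0.npz",im=im,d=d); print(n,-c[1].T@c[2],c[0]["fx"],c[0]["k1"], c[1][2])
s=read_state();print(s["t"],s["tool_pos"],s["orientation"],s["force"],s["opening"])
E
```

```text
scene [ 1.23810318 -0.39206079  0.71004468] 523.9274970573791 -0.043743980181974215 [-0.66097786  0.39909221 -0.63547909]
side [0.46501938 1.11566166 0.74874343] 537.1716194936854 -0.01857347626350597 [ 0.10384648 -0.85907977 -0.50119643]
wrist [0.60000057 0.06871854 0.3830463 ] 337.6170699251338 -0.04417372178369097 [-0.00216067 -0.24833075 -0.96867289]
0.15 [5.99835608e-01 5.25420814e-05 4.03942678e-01] [-2.22066799e+00 -2.22071087e+00  1.38977386e-03] [-0.35625135 -0.15244272 -0.17723587] 0.09314788097268813
```

View pics/scene0.png

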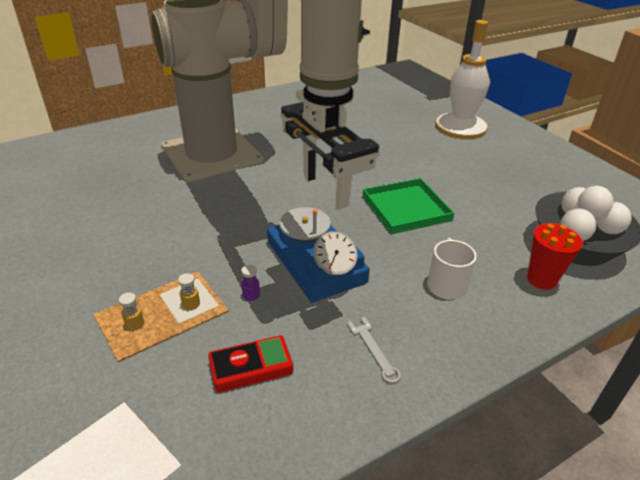

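View pics/side0.png

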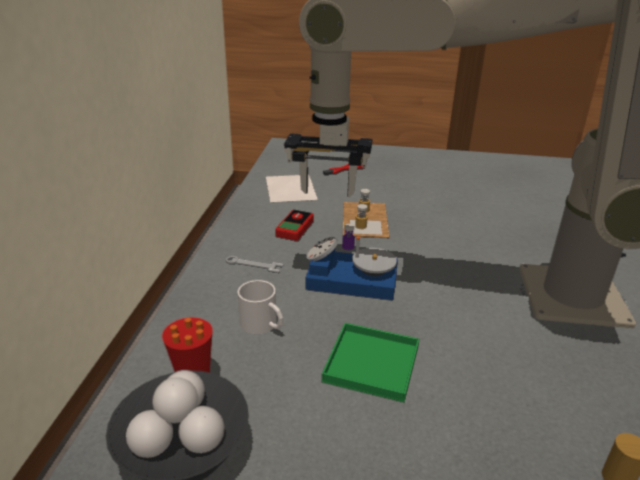

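Candidates: spring on the white end at scene (188,290) / side (361,218); spring on the plain end at scene (132,310) / side (365,203); purple look-alike at scene (250,282) / side (349,237). By the description the target is scene (188,290). I'll check it with a close crop and measure.

```bash
python3 - <<'E'
from h import *
out=[]
for n in("scene","side"):
    f=np.load(n+"0.npz"); im,d=f["im"],f["d"]; c=cam(n); P=cloud(c,d); hsv=cv2.cvtColor(im,cv2.COLOR_RGB2HSV)
    np.save(n+"P.npy",P)
    H,S,V=[hsv[...,i].astype(int) for i in range(3)]
    def rep(name,m,k=3):
        nn,l,st,ce=cv2.connectedComponentsWithStats(m.astype(np.uint8))
        for i in sorted(range(1,nn),key=lambda i:-st[i][4])[:k]:
            q=P[l==i]; print(n,name,st[i][4],ce[i].round(1),"mean",q.mean(0).round(4),"min",q.min(0).round(3),"max",q.max(0).round(3))
    rep("green",(H>50)&(H<75)&(S>150)&(V>60),2)
    rep("blue",(H>100)&(H<118)&(S>150)&(P[...,0]<.9)&(P[...,2]>-.01)&(P[...,2]<.12),2)
    z=P[...,2]; reg=(P[...,1]<-.1)&(P[...,1]>-.6)&(P[...,0]>.3)&(P[...,0]<.9)
    rep("captops",reg&(z>.0655)&(z<.08)&(S<60)&(V>120),5)
    rep("brass",reg&(z>.008)&(z<.05)&(H>12)&(H<30)&(S>110),4)
    rep("cork",reg&(z>0.002)&(z<.009)&(H>5)&(H<25)&(S>90),1)
    rep("white",reg&(z>0.002)&(z<.009)&(S<50)&(V>120),1)
    rep("plate",(z>.06)&(z<.078)&(S<60)&(P[...,0]<.75)&(P[...,0]>.4)&(P[...,1]>-.3)&(P[...,1]<.3),3)
    rep("pin/orange",(z>.07)&(z<.14)&(S>130)&((H<25))&(P[...,0]<.8)&(P[...,1]<.2)&(P[...,1]>-.4),4)
a=cv2.imread("pics/scene0.png")
k=np.hstack([cv2.resize(a[260:340,110:210],(400,320),interpolation=2),cv2.resize(a[200:290,260:360],(400,320),interpolation=2)])
cv2.imwrite("pics/c1.png",k)
E
```

```text
scene green 3145 [406.8 205.4] mean [0.4662 0.3059 0.0121] min [ 0.373 -0.392 -0.   ] max [1.238 0.399 0.71 ]
scene blue 2877 [313.1 267.2] mean [ 0.5744 -0.0101  0.0363] min [ 0.423 -0.046  0.004] max [0.638 0.081 0.073]
scene blue 13 [331.2 229. ] mean [0.4934 0.0807 0.041 ] min [0.487 0.075 0.04 ] max [0.499 0.085 0.043]
scene captops 159 [126.8 298.6] mean [ 0.5288 -0.3498  0.0718] min [ 0.513 -0.364  0.069] max [ 0.542 -0.336  0.075]
scene captops 147 [185.7 279. ] mean [ 0.5298 -0.2452  0.0719] min [ 0.514 -0.258  0.066] max [ 0.543 -0.232  0.075]
scene captops 47 [245.3 270.4] mean [ 0.554  -0.1406  0.0665] min [ 0.542 -0.147  0.066] max [ 0.566 -0.132  0.068]
scene captops 4 [252.5 265.2] mean [ 0.5472 -0.1231  0.0665] min [ 0.545 -0.125  0.066] max [ 0.551 -0.122  0.067]
scene captops 2 [183.5 286. ] mean [ 0.5394 -0.2534  0.0664] min [ 0.538 -0.254  0.066] max [ 0.54  -0.253  0.067]
scene brass 344 [133.2 319.9] mean [ 0.538  -0.3504  0.0276] min [ 0.485 -0.368  0.008] max [ 0.547 -0.329  0.043]
scene brass 281 [189.9 299.9] mean [ 0.5395 -0.247   0.0287] min [ 0.522 -0.261
[... 2350 characters left out ...]
n [ 0.446 -0.411  0.002] max [ 0.544 -0.188  0.009]
side white 232 [368.7 227.6] mean [ 0.5024 -0.2397  0.0065] min [ 0.469 -0.286  0.003] max [ 0.559 -0.203  0.009]
side plate 841 [374.3 260.3] mean [0.4762 0.0339 0.0701] min [ 0.427 -0.025  0.062] max [0.528 0.083 0.078]
side plate 321 [260.4 306.2] mean [0.6994 0.2506 0.0693] min [0.655 0.21  0.06 ] max [0.75  0.262 0.078]
side plate 205 [257.4 288.2] mean [0.7208 0.1891 0.0693] min [0.683 0.179 0.06 ] max [0.75  0.208 0.078]
side pin/orange 14 [374.3 255.9] mean [0.477  0.0313 0.0802] min [0.473 0.027 0.075] max [0.48  0.037 0.084]
side pin/orange 9 [357.7 237.1] mean [0.5191 0.0263 0.1244] min [0.516 0.019 0.122] max [0.523 0.032 0.127]
```

View pics/c1.png

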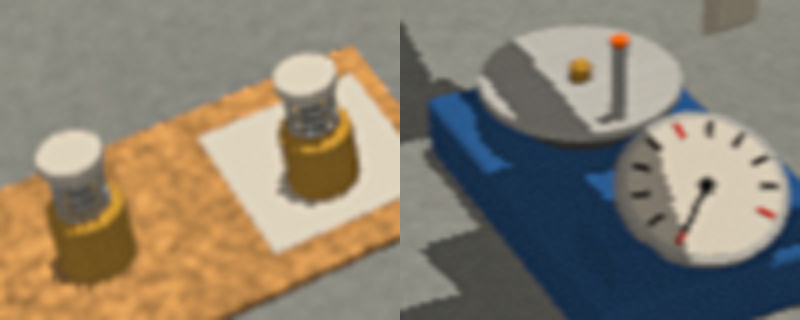

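Crop: the target at (320,130) has a brass sleeve and white cap and stands on the white patch. The tester has its pin at (580,70) and the orange-tipped post at (620,45).

Call:
servo_tool(
  increments=[
    {"slide": [-242, -72, 55], "dr": [0, 0, 1.5708], "jaw": 0},
    {"slide": [-242, -72, 55], "dr": [0, 0, 1.5708], "jaw": 0},
    {"slide": [-242, -72, 55], "dr": [0, 0, 1.5708], "jaw": 0},
    {"slide": [-242, -72, 55], "dr": [0, 0, 1.5708], "jaw": 0},
    {"slide": [-242, -72, 55], "dr": [0, 0, 1.5708], "jaw": 0},
    {"slide": [-242, -72, 55], "dr": [0, 0, 1.5708], "jaw": 0},
    {"slide": [-242, -72, 55], "dr": [0, 0, 1.5708], "jaw": 0},
    {"slide": [-242, -72, 55], "dr": [0, 0, 1.5708], "jaw": 0},
    {"slide": [-242, -72, 55], "dr": [0, 0, 1.5708], "jaw": 0},
    {"slide": [-242, -72, 55], "dr": [0, 0, 1.5708], "jaw": 0.3},
    {"slide": [-242, -72, 55], "dr": [0, 0, 1.5708], "jaw": 0.3},
    {"slide": [-242, -72, 55], "dr": [0, 0, 1.5708], "jaw": 0.3},
    {"slide": [-242, -72, 55], "dr": [0, 0, 1.5708], "jaw": 0.3},
    {"slide": [-242, -72, 55], "dr": [0, 0, 1.5708], "jaw": 0.3},
    {"slide": [-242, -72, 55], "dr": [0, 0, 1.5708], "jaw": 0.3},
  ],
)

```text
t: 1.65
tool_pos: [0.528, -0.2419, 0.3497]
orientation: [-3.142, -0.002, 0.0]
force: [-0.1, -0.0, 0.2]
opening: 0.0653
gripper_force: 0.0
```

```bash
cat > ws.py <<'E'
from h import *
# wrist look: cap top discs by depth and their centres (white, near z=72 mm)
s=read_state(); print(s["t"],np.round(s["tool_pos"],4),np.round(s["orientation"],4),np.round(s["opening"],4))
c,im,d=snap("wrist","w1"); P=cloud(c,d); np.savez("w1.npz",im=im,d=d,P=P)
hsv=cv2.cvtColor(im,cv2.COLOR_RGB2HSV); z=P[...,2]
for nm,m in(("cap",(z>.066)&(z<.078)&(hsv[...,1]<70)),("brasstop",(z>.035)&(z<.045)&(hsv[...,1]>100))):
    nn,l,st,ce=cv2.connectedComponentsWithStats(m.astype(np.uint8))
    for i in range(1,nn):
        if st[i][4]>60:
            cn=cv2.findContours((l==i).astype(np.uint8),0,2)[0][0]
            u=cv2.minEnclosingCircle(cn); q=P[l==i]
            print(nm,st[i][4],np.round(u[0],1),round(u[1],1),onz(c,*u[0],np.median(q[:,2])).round(4),q.min(0).round(4),q.max(0).round(4))
E
python3 ws.py
```

```text
1.65 [ 0.528  -0.2419  0.3497] [-3.1415e+00 -1.8000e-03  1.0000e-04] 0.0653
cap 420 [  9.5 126. ] 23.0 [ 0.6187 -0.0103  0.0732] [ 0.6031 -0.0209  0.0661] [6.355e-01 4.000e-04 7.800e-02]
cap 943 [318.7 240.5] 17.5 [ 0.5295 -0.243   0.0714] [ 0.5154 -0.2568  0.066 ] [ 0.5424 -0.2297  0.0736]
cap 921 [448.4 241.3] 17.8 [ 0.5289 -0.3461  0.0712] [ 0.5148 -0.3606  0.0661] [ 0.5415 -0.3336  0.0736]
cap 2984 [ 29.  270.1] 44.0 [0.5028 0.0013 0.0696] [ 0.4622 -0.0255  0.066 ] [0.5314 0.0331 0.0723]
brasstop 9828 [ 60.  201.5] 99.3 [ 0.5565 -0.0141  0.0395] [ 0.4697 -0.045   0.035 ] [0.6334 0.051  0.045 ]
brasstop 77 [194.  201.5] 13.1 [ 0.556  -0.1354  0.0403] [ 0.5446 -0.1436  0.035 ] [ 0.5669 -0.131   0.0449]
brasstop 326 [318.1 230.5] 18.7 [ 0.5301 -0.2427  0.0391] [ 0.5249 -0.2585  0.035 ] [ 0.5455 -0.2265  0.0429]
brasstop 421 [435.4 232.2] 19.5 [ 0.5287 -0.3467  0.0389] [ 0.511  -0.3616  0.0351] [ 0.5446 -0.3304  0.0438]
```

View pics/w1.png

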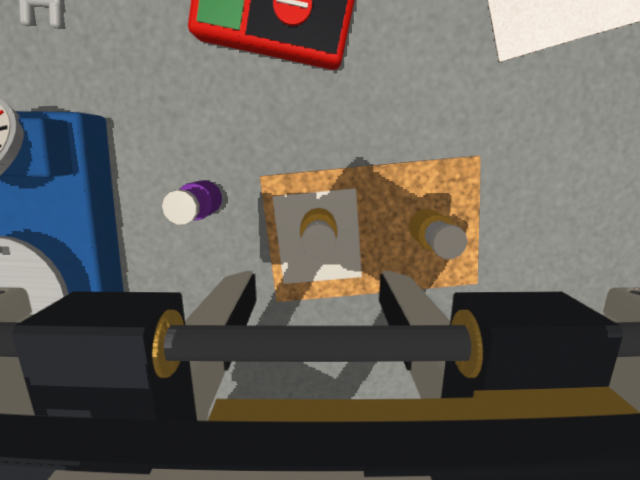

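The target's cap is at (319,240) in the wrist picture and the plain-end spring at (448,241), with room for the fingers. Descending and closing.

Call:
servo_tool(
  force=20,
  increments=[
    {"slide": [1, 1, 40], "dr": [0, 0, 0], "jaw": 0.3},
    {"slide": [1, 1, 80], "dr": [0, 0, 0], "jaw": 0.3},
    {"slide": [1, 1, 120], "dr": [0, 0, 0], "jaw": 0.3},
    {"slide": [1, 1, 145], "dr": [0, 0, 0], "jaw": 0.3},
    {"slide": [1, 1, 153], "dr": [0, 0, 0], "jaw": 0.3},
    {"slide": [1, 1, 153], "dr": [0, 0, 0], "jaw": 0.3},
    {"slide": [1, 1, 153], "dr": [0, 0, 0], "jaw": 0.3},
    {"slide": [1, 1, 153], "dr": [0, 0, 0], "jaw": 0.5},
    {"slide": [1, 1, 153], "dr": [0, 0, 0], "jaw": 0.6},
    {"slide": [1, 1, 153], "dr": [0, 0, 0], "jaw": 0.7},
    {"slide": [1, 1, 153], "dr": [0, 0, 0], "jaw": 0.8},
    {"slide": [1, 1, 153], "dr": [0, 0, 0], "jaw": 0.8},
    {"slide": [1, 1, 153], "dr": [0, 0, 0], "jaw": 0.8},
  ],
)

```text
t: 3.0
tool_pos: [0.5291, -0.2431, 0.1972]
orientation: [3.141, -0.0, 0.001]
force: [-0.2, 0.6, 3.7]
opening: 0.034
gripper_force: 20.0
```

Call:
servo_tool(
  increments=[
    {"slide": [0, 0, -10], "dr": [0, 0, 0], "jaw": 0.8},
    {"slide": [0, 0, -40], "dr": [0, 0, 0], "jaw": 0.8},
    {"slide": [0, 0, -80], "dr": [0, 0, 0], "jaw": 0.8},
    {"slide": [0, 0, -120], "dr": [0, 0, 0], "jaw": 0.8},
    {"slide": [0, -10, -150], "dr": [0, 0, 0], "jaw": 0.8},
    {"slide": [-10, -40, -163], "dr": [0, 0, 0], "jaw": 0.8},
    {"slide": [-20, -80, -163], "dr": [0, 0, 0], "jaw": 0.8},
    {"slide": [-30, -120, -163], "dr": [0, 0, 0], "jaw": 0.8},
    {"slide": [-40, -160, -163], "dr": [0, 0, 0], "jaw": 0.8},
    {"slide": [-55, -200, -163], "dr": [0, 0, 0], "jaw": 0.8},
    {"slide": [-65, -235, -163], "dr": [0, 0, 0], "jaw": 0.8},
    {"slide": [-70, -260, -163], "dr": [0, 0, 0], "jaw": 0.8},
    {"slide": [-70, -270, -163], "dr": [0, 0, 0], "jaw": 0.8},
    {"slide": [-70, -270, -163], "dr": [0, 0, 0], "jaw": 0.8},
    {"slide": [-70, -270, -163], "dr": [0, 0, 0], "jaw": 0.8},
    {"slide": [-70, -270, -163], "dr": [0, 0, 0], "jaw": 0.8},
  ],
)

```text
t: 4.6
tool_pos: [0.4593, 0.026, 0.3597]
orientation: [3.141, -0.002, -0.0]
force: [0.2, -0.3, -0.9]
opening: 0.0339
gripper_force: 20.0
```

```bash
python3 - <<'E'
from h import *
s=read_state(); print(s["t"],np.round(s["tool_pos"],4),np.round(s["orientation"],4),np.round(s["force"],2),s["opening"])
c,im,d=snap("wrist","w2"); P=cloud(c,d); np.savez("w2.npz",im=im,d=d,P=P)
hsv=cv2.cvtColor(im,cv2.COLOR_RGB2HSV).astype(int); H,S,V=hsv[...,0],hsv[...,1],hsv[...,2]; z=P[...,2]
m=((H<30)&(S>110)&(V>40)&(P[...,0]>.4)&(P[...,0]<.56)&(P[...,1]>-.03)&(P[...,1]<.08))
nn,l,st,ce=cv2.connectedComponentsWithStats(m.astype(np.uint8))
for i in range(1,nn):
    if st[i][4]>10:
        q=P[l==i]; print(st[i],ce[i].round(1),q.mean(0).round(4),q.min(0).round(4),q.max(0).round(4))
m=(z>.066)&(z<.074)&(S<60)&(P[...,0]<.56)
q=P[m]; print("plate",m.sum(),np.median(q[:,2]),q.min(0),q.max(0))
E
```

```text
4.6 [0.4593 0.026  0.3597] [ 3.1412e+00 -1.8000e-03 -4.0000e-04] [ 0.17 -0.34 -0.9 ] 0.03392338255094204
[311 156  15  15 172] [318.1 163.3] [0.5216 0.0253 0.1229] [0.5175 0.021  0.0693] [0.5261 0.0297 0.1258]
[309 208  14  16 178] [315.5 215.3] [0.4811 0.0272 0.0825] [0.4745 0.0222 0.0699] [0.5285 0.0324 0.339 ]
[ 280  256   75   70 2754] [317.1 285.5] [0.4697 0.0259 0.1952] [0.4342 0.0086 0.0693] [0.5285 0.0471 0.339 ]
[227 310  19  69 747] [234.  344.5] [0.4885 0.0436 0.2748] [0.4761 0.0257 0.263 ] [0.5285 0.0448 0.339 ]
[390 310  19  69 743] [400.2 344.6] [0.4885 0.008  0.2749] [0.4764 0.0067 0.2647] [0.5285 0.0257 0.339 ]
[  124   389   439    33 10711] [353.4 407.7] [0.4816 0.0187 0.2859] [ 0.4635 -0.0205  0.2615] [0.5285 0.0661 0.339 ]
plate 11603 0.06935452663867481 [ 0.43236332 -0.14350502  0.06600369] [0.5597057  0.07882982 0.07182165]
```

View pics/w2.png

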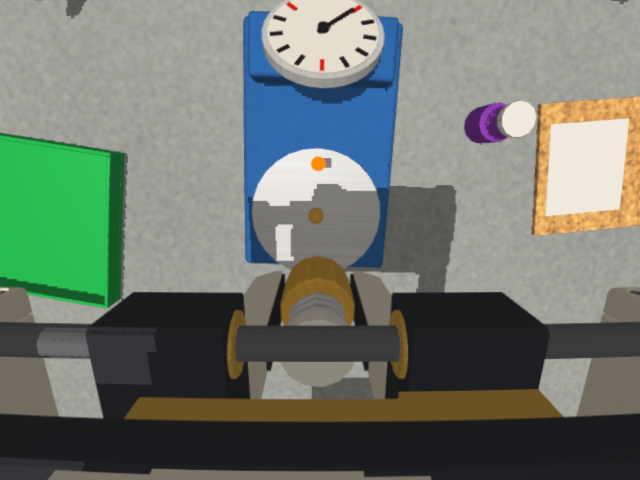

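Wrist picture: pin at (316,215), post tip at (318,163), held spring's sleeve at (317,285), with the cap partly behind the gripper bar. Next, the offset of spring to pin.

```bash
python3 - <<'E'
from h import *
c=cam("wrist"); f=np.load("w2.npz"); im,P=f["im"],f["P"]; hsv=cv2.cvtColor(im,cv2.COLOR_RGB2HSV).astype(int); H,S,V=hsv[...,0],hsv[...,1],hsv[...,2]; z=P[...,2]
def comp(m,uv):
    l=cv2.connectedComponents(m.astype(np.uint8))[1]; return l==l[uv[1],uv[0]]
m=comp((H<30)&(S>110)&(z>.076)&(z<.09),(315,215)); q=P[m]; print("pin top cloud",np.median(q,0).round(4),(q.min(0)+q.max(0))/2,m.sum())
v,u=np.nonzero(m); print("pin ray z82",onz(c,u.mean(),v.mean(),.0815))
m=((H<20)&(S>150)&(z>.115)&(z<.13)); q=P[m]; v,u=np.nonzero(m); print("post",np.median(q,0).round(4),onz(c,u.mean(),v.mean(),.124))
# plate circle
m=comp((z>.066)&(z<.0735)&(S<60),(340,250))|comp((z>.066)&(z<.0735)&(S<60),(350,180))
q=P[m][:,:2]; (x,y),r=cv2.minEnclosingCircle(q.astype(np.float32)); print("plate circ",x,y,r,np.median(P[m][:,2]))
# held spring
m=(z>.228)&(z<.242)&(S<70)&(abs(P[...,1]-.026)<.016)&(P[...,0]<.48)
q=P[m]; print("cap",m.sum(),q.min(0),q.max(0),np.median(q,0))
m=(z>.160)&(z<.2)&(S>100)&(abs(P[...,1]-.026)<.03); q=P[m]
print("sleeve",q.min(0),q.max(0))
# circle fit of sleeve side (known r=17mm)
from scipy.optimize import least_squares
q=q[q[:,2]<.195]
r=least_squares(lambda p:np.hypot(q[:,0]-p[0],q[:,1]-p[1])-.017,[.46,.026],loss="soft_l1",f_scale=.0005); print("sleeve axis",r.x,len(q),np.abs(r.fun).mean())
m=(S<60)&(z>.0765)&(z<.1)&0
E
```

```text
pin top cloud [0.4803 0.0269 0.0803] [0.47989067 0.02728998 0.07979414] 161
pin ray z82 [0.48047298 0.02714815 0.0815    ]
post [0.5218 0.0254 0.1235] [0.52161892 0.02538519 0.124     ]
plate circ 0.4795949161052704 0.027059517800807953 0.05227189138531685 0.06936020280555073
cap 1866 [0.44496814 0.01304178 0.22800308] [0.4735024  0.03918275 0.235949  ] [0.45386679 0.02590457 0.23371627]
sleeve [0.45236627 0.0085665  0.16928846] [0.47615096 0.0429184  0.1999974 ]
sleeve axis [0.4585165  0.02572784] 1002 0.00018382629336209874
```

Call:
servo_tool(
  increments=[
    {"slide": [10, -1, 0], "dr": [0, 0, 0], "jaw": 0.8},
    {"slide": [18, -1.4, 20], "dr": [0, 0, 0], "jaw": 0.8},
    {"slide": [21.5, -1.4, 45], "dr": [0, 0, 0], "jaw": 0.8},
    {"slide": [21.5, -1.4, 65], "dr": [0, 0, 0], "jaw": 0.8},
    {"slide": [21.5, -1.4, 76], "dr": [0, 0, 0], "jaw": 0.8},
    {"slide": [21.5, -1.4, 80], "dr": [0, 0, 0], "jaw": 0.8},
    {"slide": [21.5, -1.4, 80], "dr": [0, 0, 0], "jaw": 0.8},
    {"slide": [21.5, -1.4, 80], "dr": [0, 0, 0], "jaw": 0.8},
    {"slide": [21.5, -1.4, 80], "dr": [0, 0, 0], "jaw": 0.8},
  ],
)

```text
t: 5.55
tool_pos: [0.4811, 0.0284, 0.281]
orientation: [3.142, 0.0, 0.003]
force: [-0.5, 0.8, -0.6]
opening: 0.0339
gripper_force: 20.0
```

```bash
python3 - <<'E'
from h import *
from scipy.optimize import least_squares
s=read_state(); print(s["t"],np.round(s["tool_pos"],4),np.round(s["orientation"],4),np.round(s["force"],2))
for n in("scene","side","wrist"):
    c,im,d=snap(n,n+"3"); P=cloud(c,d); hsv=cv2.cvtColor(im,cv2.COLOR_RGB2HSV).astype(int); H,S,V=hsv[...,0],hsv[...,1],hsv[...,2]; z=P[...,2]
    near=(abs(P[...,0]-.48)<.03)&(abs(P[...,1]-.027)<.03)
    q=P[near&(H>10)&(H<32)&(S>100)&(z>.092)&(z<.118)]
    r=least_squares(lambda p:np.hypot(q[:,0]-p[0],q[:,1]-p[1])-.017,[.48,.027],loss="soft_l1",f_scale=.0005); print(n,"axis",r.x.round(4),len(q),np.abs(r.fun).mean().round(5),q[:,2].min())
    m=(S>100)&(H<25)&near&(z<.084)&(z>.07); print("pin?",m.sum(),P[m].mean(0) if m.any() else "")
    m=(H<20)&(S>150)&(z>.118)&(z<.13)&(abs(P[...,0]-.52)<.02)&(abs(P[...,1]-.027)<.03); print("post",m.sum(),np.median(P[m],0).round(4) if m.any() else "")
a=cv2.imread("pics/scene3.png")[180:270,250:370]; b=cv2.imread("pics/side3.png")[210:300,310:430]
cv2.imwrite("pics/c3.png",np.hstack([cv2.resize(k,(400,300),interpolation=2) for k in(a,b)]))
E
```

```text
5.55 [0.4811 0.0284 0.281 ] [3.1415 0.     0.0033] [-0.5   0.83 -0.6 ]
scene axis [0.4795 0.0265] 148 0.00131 0.09219397093608411
pin? 22 [0.48114857 0.02334258 0.07604291]
post 14 [0.5215 0.0227 0.1241]
side axis [0.4782 0.0282] 47 0.00081 0.0938080143817345
pin? 17 [0.47697105 0.03266697 0.07734363]
post 7 [0.5189 0.0276 0.1244]
wrist axis [0.4804 0.0282] 1074 0.00018 0.0920938290298517
pin? 2 [0.47797215 0.04614799 0.07022515]
post 387 [0.522  0.0255 0.1235]
```

View pics/c3.png

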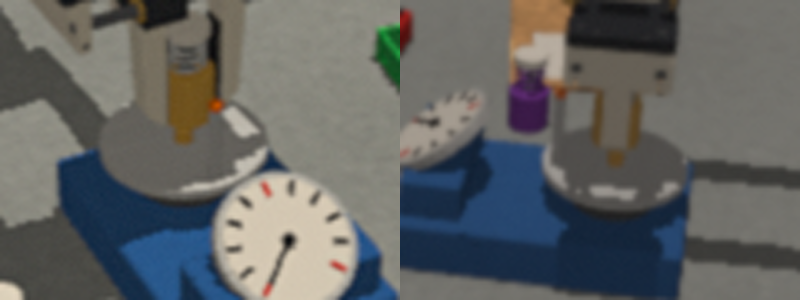

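Crop: the pin shows just under the sleeve in both views (left (183,133), right (615,157)), in line to within a millimetre or so. Small correction, then descend.

Call:
servo_tool(
  increments=[
    {"slide": [-0.4, 0.8, 0], "dr": [0, 0, 0], "jaw": 0.8},
    {"slide": [-0.4, 0.8, 3], "dr": [0, 0, 0], "jaw": 0.8},
    {"slide": [-0.4, 0.8, 6], "dr": [0, 0, 0], "jaw": 0.8},
    {"slide": [-0.4, 0.8, 9], "dr": [0, 0, 0], "jaw": 0.8},
    {"slide": [-0.4, 0.8, 11], "dr": [0, 0, 0], "jaw": 0.8},
    {"slide": [-0.4, 0.8, 13], "dr": [0, 0, 0], "jaw": 0.8},
    {"slide": [-0.4, 0.8, 15], "dr": [0, 0, 0], "jaw": 0.8},
    {"slide": [-0.4, 0.8, 15], "dr": [0, 0, 0], "jaw": 0.8},
    {"slide": [-0.4, 0.8, 15], "dr": [0, 0, 0], "jaw": 0.8},
  ],
)

```text
t: 6.6
tool_pos: [0.4801, 0.0276, 0.2647]
orientation: [-3.142, 0.0, 0.0]
force: [0.1, 0.1, -1.2]
opening: 0.034
gripper_force: 20.0
```

```bash
cat > ax.py <<'E'
from h import *
from scipy.optimize import least_squares
s=read_state(); print(s["t"],np.round(s["tool_pos"],4),np.round(s["force"],2))
c,im,d=snap("wrist","wx"); P=cloud(c,d); hsv=cv2.cvtColor(im,cv2.COLOR_RGB2HSV).astype(int); H,S=hsv[...,0],hsv[...,1]; z=P[...,2]
near=(abs(P[...,0]-.48)<.03)&(abs(P[...,1]-.027)<.03)
q=P[near&(H>10)&(H<32)&(S>100)&(z>.071)&(z<.11)]
r=least_squares(lambda p:np.hypot(q[:,0]-p[0],q[:,1]-p[1])-.017,[.48,.027],loss="soft_l1",f_scale=.0005); print("axis",r.x.round(4),len(q),np.abs(r.fun).mean().round(5),np.percentile(q[:,2],1))
m=(S<60)&(z>.05)&(z<.075)&(np.hypot(P[...,0]-.48,P[...,1]-.027)<.05)&(P[...,0]>.5); print("plate z",np.median(P[m][:,2]).round(4),m.sum())
m=(H<20)&(S>150)&(z>.1)&(z<.13)&(abs(P[...,0]-.52)<.02)&(abs(P[...,1]-.027)<.03); print("post",m.sum(),np.median(P[m],0).round(4) if m.any() else "")
m=near&(S<70)&(z>.115)&(z<.148)&(np.hypot(P[...,0]-.48,P[...,1]-.027)<.015); print("cap",m.sum(),np.percentile(P[m][:,2],[50,90]).round(4) if m.any() else "")
E
python3 ax.py
```

```text
6.6 [0.4801 0.0276 0.2647] [ 0.14  0.14 -1.24]
axis [0.4788 0.0275] 2744 0.00144 0.07575045079982454
plate z 0.0693 6106
post 496 [0.522  0.0254 0.1234]
cap 2478 [0.1384 0.1394]
```

Call:
servo_tool(
  increments=[
    {"slide": [0, 0, 2], "dr": [0, 0, 0], "jaw": 0.8},
    {"slide": [0, 0, 4], "dr": [0, 0, 0], "jaw": 0.8},
    {"slide": [0, 0, 4.5], "dr": [0, 0, 0], "jaw": 0.8},
    {"slide": [0, 0, 4.5], "dr": [0, 0, 0], "jaw": 0.8},
    {"slide": [0, 0, 4.5], "dr": [0, 0, 0], "jaw": 0.8},
    {"slide": [0, 0, 4.5], "dr": [0, 0, 0], "jaw": 0.55},
    {"slide": [0, 0, 4.5], "dr": [0, 0, 0], "jaw": 0.4},
    {"slide": [0, 0, 4.5], "dr": [0, 0, 0], "jaw": 0.4},
    {"slide": [0, 0, 4.5], "dr": [0, 0, 0], "jaw": 0.4},
    {"slide": [0, 0, 4.5], "dr": [0, 0, 0], "jaw": 0.4},
    {"slide": [0, 0, 4.5], "dr": [0, 0, 0], "jaw": 0.4},
    {"slide": [0, 0, 4.5], "dr": [0, 0, 0], "jaw": 0.4},
  ],
)

```text
t: 7.85
tool_pos: [0.4801, 0.0276, 0.2602]
orientation: [-3.142, 0.0, 0.0]
force: [-0.8, -0.7, 0.4]
opening: 0.0561
gripper_force: 0.0
```

```bash
python3 ax.py
```

```text
7.85 [0.4801 0.0276 0.2602] [-0.84 -0.69  0.35]
axis [0.4788 0.0274] 2644 0.00149 0.07204307974578306
plate z 0.0684 6333
post 529 [0.5221 0.0254 0.1225]
cap 2194 [0.134  0.1349]
```

Call:
servo_tool(
  increments=[
    {"slide": [0, 0, -15], "dr": [0, 0, 0], "jaw": 0.4},
    {"slide": [0, 0, -45], "dr": [0, 0, 0], "jaw": 0.4},
    {"slide": [0, 0, -75], "dr": [0, 0, 0], "jaw": 0.4},
    {"slide": [0, 0, -90], "dr": [0, 0, 0], "jaw": 0.4},
    {"slide": [0, 0, -90], "dr": [0, 0, 0], "jaw": 0.4},
    {"slide": [0, 0, -90], "dr": [0, 0, 0], "jaw": 1},
    {"slide": [0, 0, -90], "dr": [0, 0, 0], "jaw": 1},
    {"slide": [0, 0, -90], "dr": [0, 0, 0], "jaw": 1},
    {"slide": [0, 0, -90], "dr": [0, 0, 0], "jaw": 1},
    {"slide": [0, 0, -80], "dr": [0, 0, 0], "jaw": 1},
    {"slide": [0, 0, -70], "dr": [0, 0, 0], "jaw": 1},
    {"slide": [0, 0, -66], "dr": [0, 0, 0], "jaw": 1},
    {"slide": [0, 0, -65], "dr": [0, 0, 0], "jaw": 1},
    {"slide": [0, 0, -65], "dr": [0, 0, 0], "jaw": 1},
  ],
)

```text
t: 9.3
tool_pos: [0.48, 0.0276, 0.3249]
orientation: [-3.142, -0.0, 0.001]
force: [0.2, -0.0, 0.7]
opening: 0.001
gripper_force: 0.0
```

```bash
python3 ax.py; python3 -c "
from h import *
s=read_state();print(s['opening'],np.round(s['orientation'],4))
for n in('scene','side'):
    snap(n,n+'4')
a=cv2.imread('pics/scene4.png')[160:280,260:380]; b=cv2.imread('pics/side4.png')[180:300,300:420]
cv2.imwrite('pics/c4.png',np.hstack([cv2.resize(k,(400,400),interpolation=2) for k in(a,b)]))"
```

```text
9.3 [0.48   0.0276 0.3249] [ 0.24 -0.04  0.65]
axis [0.4785 0.0274] 1098 0.00151 0.07244092761098796
plate z 0.0684 3617
post 220 [0.5218 0.0255 0.1226]
cap 838 [0.1345 0.1458]
0.0008898573710072942 [3.1416 0.     0.    ]
```

View pics/c4.png

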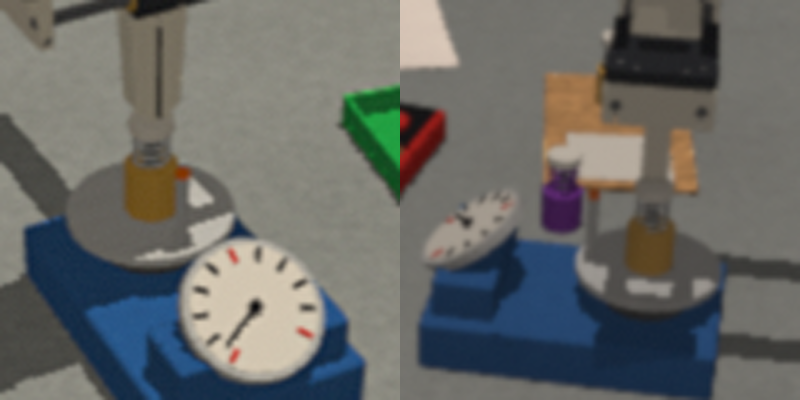

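Crop: the spring is upright on the plate, the closed fingertips sit just above its cap (left (152,125), right (652,190)), and the dial reads about 1 N. Now a careful first press.

Call:
servo_tool(
  increments=[
    {"slide": [0, 0, 2], "dr": [0, 0, 0], "jaw": 1},
    {"slide": [0, 0, 4], "dr": [0, 0, 0], "jaw": 1},
    {"slide": [0, 0, 6], "dr": [0, 0, 0], "jaw": 1},
    {"slide": [0, 0, 8], "dr": [0, 0, 0], "jaw": 1},
    {"slide": [0, 0, 10], "dr": [0, 0, 0], "jaw": 1},
    {"slide": [0, 0, 12], "dr": [0, 0, 0], "jaw": 1},
    {"slide": [0, 0, 13], "dr": [0, 0, 0], "jaw": 1},
    {"slide": [0, 0, 13], "dr": [0, 0, 0], "jaw": 1},
    {"slide": [0, 0, 13], "dr": [0, 0, 0], "jaw": 1},
    {"slide": [0, 0, 13], "dr": [0, 0, 0], "jaw": 1},
  ],
)

```text
t: 10.45
tool_pos: [0.4802, 0.0276, 0.3124]
orientation: [3.142, 0.0, 0.001]
force: [-0.2, 0.3, 3.8]
opening: 0.0004
gripper_force: 1.5
```

```bash
python3 ax.py
```

```text
10.45 [0.4802 0.0276 0.3124] [-0.16  0.27  3.85]
axis [0.4785 0.0274] 1152 0.00145 0.07196963734328474
plate z 0.0654 3899
post 243 [0.522  0.0256 0.1196]
cap 1208 [0.1337 0.1456]
```

Plate sank 3 mm, cap in about 5.6 mm: the softer spring (~0.53 N/mm). Press 9.5 mm further and check.

Call:
servo_tool(
  increments=[
    {"slide": [0, 0, 1.5], "dr": [0, 0, 0], "jaw": 1},
    {"slide": [0, 0, 3], "dr": [0, 0, 0], "jaw": 1},
    {"slide": [0, 0, 4.5], "dr": [0, 0, 0], "jaw": 1},
    {"slide": [0, 0, 6], "dr": [0, 0, 0], "jaw": 1},
    {"slide": [0, 0, 7.5], "dr": [0, 0, 0], "jaw": 1},
    {"slide": [0, 0, 9], "dr": [0, 0, 0], "jaw": 1},
    {"slide": [0, 0, 9.5], "dr": [0, 0, 0], "jaw": 1},
    {"slide": [0, 0, 9.5], "dr": [0, 0, 0], "jaw": 1},
    {"slide": [0, 0, 9.5], "dr": [0, 0, 0], "jaw": 1},
  ],
)

```text
t: 11.4
tool_pos: [0.4802, 0.0276, 0.3029]
orientation: [3.142, -0.0, 0.001]
force: [0.7, -0.3, 7.0]
opening: 0.0003
gripper_force: 2.9
```

```bash
python3 ax.py; python3 - <<'E'
from h import *
im=cv2.imread("pics/wx.png"); cv2.imwrite("pics/c5.png",cv2.resize(im[0:330,160:480],(640,660))[:600])
E
```

```text
11.4 [0.4802 0.0276 0.3029] [ 0.71 -0.26  6.95]
axis [0.4785 0.0274] 1127 0.00137 0.0719406201125332
plate z 0.0625 4092
post 262 [0.5221 0.0257 0.1166]
cap 1317 [0.1307 0.1423]
```

View pics/c5.png

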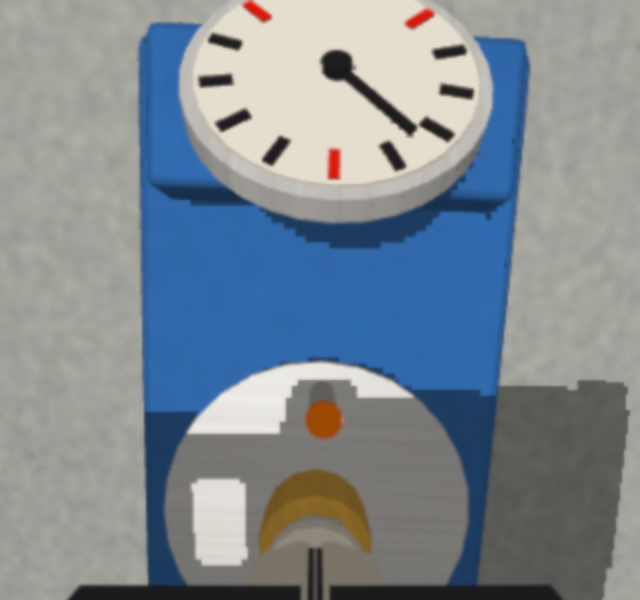

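Wrist crop: the dial needle points to about 6.7 N (between the 6 and 8 N ticks) and the plate has sunk 6.9 mm. That puts the mark at about z 0.117, and the fingertips are at 0.117. Hold.

Call:
servo_tool(
  increments=[
    {"slide": [0, 0, 0], "dr": [0, 0, 0], "jaw": 1},
    {"slide": [0, 0, 0], "dr": [0, 0, 0], "jaw": 1},
    {"slide": [0, 0, 0], "dr": [0, 0, 0], "jaw": 1},
    {"slide": [0, 0, 0], "dr": [0, 0, 0], "jaw": 1},
    {"slide": [0, 0, 0], "dr": [0, 0, 0], "jaw": 1},
    {"slide": [0, 0, 0], "dr": [0, 0, 0], "jaw": 1},
    {"slide": [0, 0, 0], "dr": [0, 0, 0], "jaw": 1},
    {"slide": [0, 0, 0], "dr": [0, 0, 0], "jaw": 1},
    {"slide": [0, 0, 0], "dr": [0, 0, 0], "jaw": 1},
    {"slide": [0, 0, 0], "dr": [0, 0, 0], "jaw": 1},
    {"slide": [0, 0, 0], "dr": [0, 0, 0], "jaw": 1},
    {"slide": [0, 0, 0], "dr": [0, 0, 0], "jaw": 1},
    {"slide": [0, 0, 0], "dr": [0, 0, 0], "jaw": 1},
    {"slide": [0, 0, 0], "dr": [0, 0, 0], "jaw": 1},
    {"slide": [0, 0, 0], "dr": [0, 0, 0], "jaw": 1},
    {"slide": [0, 0, 0], "dr": [0, 0, 0], "jaw": 1},
    {"slide": [0, 0, 0], "dr": [0, 0, 0], "jaw": 1},
    {"slide": [0, 0, 0], "dr": [0, 0, 0], "jaw": 1},
    {"slide": [0, 0, 0], "dr": [0, 0, 0], "jaw": 1},
    {"slide": [0, 0, 0], "dr": [0, 0, 0], "jaw": 1},
  ],
)

```text
t: 13.45
tool_pos: [0.4802, 0.0276, 0.303]
orientation: [3.142, -0.0, 0.001]
force: [-0.2, -0.5, 7.1]
opening: -0.0
gripper_force: 2.9
```

```bash
python3 ax.py
```

```text
13.45 [0.4802 0.0276 0.303 ] [-0.16 -0.47  7.08]
axis [0.4785 0.0274] 1128 0.00137 0.07153614066064143
plate z 0.0625 4094
post 262 [0.522  0.0257 0.1166]
cap 1334 [0.1304 0.1421]
```

Call:
servo_tool(
  increments=[
    {"slide": [0, 0, 0], "dr": [0, 0, 0], "jaw": 1},
    {"slide": [0, 0, 0], "dr": [0, 0, 0], "jaw": 1},
    {"slide": [0, 0, 0], "dr": [0, 0, 0], "jaw": 1},
    {"slide": [0, 0, 0], "dr": [0, 0, 0], "jaw": 1},
    {"slide": [0, 0, -3], "dr": [0, 0, 0], "jaw": 1},
    {"slide": [0, 0, -6], "dr": [0, 0, 0], "jaw": 1},
    {"slide": [0, 0, -10], "dr": [0, 0, 0], "jaw": 1},
    {"slide": [0, 0, -14], "dr": [0, 0, 0], "jaw": 1},
    {"slide": [0, 0, -18], "dr": [0, 0, 0], "jaw": 1},
    {"slide": [0, 0, -24], "dr": [0, 0, 0], "jaw": 1},
    {"slide": [0, 0, -40], "dr": [0, 0, 0], "jaw": 1},
    {"slide": [0, 0, -50], "dr": [0, 0, 0], "jaw": 1},
    {"slide": [0, 0, -50], "dr": [0, 0, 0], "jaw": 0.4},
    {"slide": [0, 0, -50], "dr": [0, 0, 0], "jaw": 0.4},
    {"slide": [0, 0, -50], "dr": [0, 0, 0], "jaw": 0.4},
    {"slide": [0, 0, -50], "dr": [0, 0, 0], "jaw": 0.4},
    {"slide": [0, 0, -50], "dr": [0, 0, 0], "jaw": 0.4},
    {"slide": [0, 0, -50], "dr": [0, 0, 0], "jaw": 0.4},
  ],
)

```text
t: 15.3
tool_pos: [0.48, 0.0276, 0.3524]
orientation: [-3.142, -0.0, 0.001]
force: [-0.4, -0.6, -0.2]
opening: 0.0439
gripper_force: 0.0
```

```bash
python3 ax.py
```

```text
15.3 [0.48   0.0276 0.3524] [-0.37 -0.64 -0.23]
axis [0.4784 0.0275] 814 0.00149 0.07256767187071245
plate z 0.0684 2943
post 167 [0.522  0.0253 0.1226]
cap 1581 [0.1343 0.1352]
```

Call:
servo_tool(
  increments=[
    {"slide": [0, 0, 0], "dr": [0, 0, 0], "jaw": 0.4},
    {"slide": [0, 0, 0], "dr": [0, 0, 0], "jaw": 0.4},
    {"slide": [0, 0, 20], "dr": [0, 0, 0], "jaw": 0.4},
    {"slide": [0, 0, 45], "dr": [0, 0, 0], "jaw": 0.4},
    {"slide": [0, 0, 70], "dr": [0, 0, 0], "jaw": 0.4},
    {"slide": [0, 0, 85], "dr": [0, 0, 0], "jaw": 0.4},
    {"slide": [0, 0, 91], "dr": [0, 0, 0], "jaw": 0.4},
    {"slide": [0, 0, 91], "dr": [0, 0, 0], "jaw": 0.4},
    {"slide": [0, 0, 91], "dr": [0, 0, 0], "jaw": 0.6},
    {"slide": [0, 0, 91], "dr": [0, 0, 0], "jaw": 0.8},
    {"slide": [0, 0, 91], "dr": [0, 0, 0], "jaw": 0.8},
    {"slide": [0, 0, 91], "dr": [0, 0, 0], "jaw": 0.8},
    {"slide": [0, 0, 91], "dr": [0, 0, 0], "jaw": 0.8},
    {"slide": [0, 0, 91], "dr": [0, 0, 0], "jaw": 0.8},
  ],
)

```text
t: 16.75
tool_pos: [0.4803, 0.0276, 0.2621]
orientation: [3.142, 0.0, 0.001]
force: [0.7, 0.4, 1.0]
opening: 0.0338
gripper_force: 20.0
```

Call:
servo_tool(
  increments=[
    {"slide": [0, 0, -5], "dr": [0, 0, 0], "jaw": 0.8},
    {"slide": [0, 0, -12], "dr": [0, 0, 0], "jaw": 0.8},
    {"slide": [0, 0, -20], "dr": [0, 0, 0], "jaw": 0.8},
    {"slide": [0, 0, -50], "dr": [0, 0, 0], "jaw": 0.8},
    {"slide": [0, 0, -90], "dr": [0, 0, 0], "jaw": 0.8},
    {"slide": [0, -20, -110], "dr": [0, 0, 0], "jaw": 0.8},
    {"slide": [-5, -60, -110], "dr": [0, 0, 0], "jaw": 0.8},
    {"slide": [-8, -100, -110], "dr": [0, 0, 0], "jaw": 0.8},
    {"slide": [-10, -140, -110], "dr": [0, 0, 0], "jaw": 0.8},
    {"slide": [-13, -180, -110], "dr": [0, 0, 0], "jaw": 0.8},
    {"slide": [-15, -220, -100], "dr": [0, 0, 0], "jaw": 0.8},
    {"slide": [-17, -255, -90], "dr": [0, 0, 0], "jaw": 0.8},
    {"slide": [-17, -275, -80], "dr": [0, 0, 0], "jaw": 0.8},
    {"slide": [-17, -280, -70], "dr": [0, 0, 0], "jaw": 0.8},
    {"slide": [-17, -280, -70], "dr": [0, 0, 0], "jaw": 0.8},
    {"slide": [-17, -280, -70], "dr": [0, 0, 0], "jaw": 0.8},
  ],
)

```text
t: 18.35
tool_pos: [0.4632, 0.3068, 0.3318]
orientation: [3.141, -0.001, -0.001]
force: [0.4, 0.9, -0.2]
opening: 0.0342
gripper_force: 20.0
```

```bash
python3 - <<'E'
from h import *
s=read_state(); print(s["t"],np.round(s["tool_pos"],4),np.round(s["force"],2))
for n in("wrist","side"):
    c,im,d=snap(n,n+"6"); P=cloud(c,d); hsv=cv2.cvtColor(im,cv2.COLOR_RGB2HSV).astype(int); H,S=hsv[...,0],hsv[...,1]; z=P[...,2]
    q=P[(H>50)&(H<75)&(S>150)&(abs(z)<.04)&(d>0)]; fl=q[(np.hypot(q[:,0]-.463,q[:,1]-.308)<.05)]
    print(n,"tray",q.min(0).round(3),q.max(0).round(3),"floor",np.median(fl[:,2]).round(4),len(fl), cv2.minAreaRect(q[:,:2].astype(np.float32)*1000))
    b=P[(H>10)&(H<32)&(S>100)&(abs(P[...,0]-.463)<.03)&(abs(P[...,1]-.308)<.03)&(z<.2)&(z>.06)]
    print("sleeve",len(b),np.percentile(b,1,axis=0).round(4),np.percentile(b,99,axis=0).round(4))
E
```

```text
18.35 [0.4632 0.3068 0.3318] [ 0.38  0.89 -0.15]
wrist tray [0.399 0.218 0.   ] [0.556 0.4   0.025] floor 0.0034 7818 ((466.23638916015625, 309.6246032714844), (159.03395080566406, 156.01840209960938), 80.14562225341797)
sleeve 2648 [0.4578 0.2901 0.1407] [0.479  0.3234 0.1726]
side tray [ 0.374  0.218 -0.001] [0.551 0.404 0.027] floor 0.004 1390 ((461.39337158203125, 311.44244384765625), (164.12973022460938, 157.1550750732422), 79.88150024414062)
sleeve 97 [0.4443 0.3107 0.1425] [0.4757 0.3222 0.1733]
```

Call:
servo_tool(
  increments=[
    {"slide": [0, 0, 35], "dr": [0, 0, 0], "jaw": 0.8},
    {"slide": [0, 0, 75], "dr": [0, 0, 0], "jaw": 0.8},
    {"slide": [0, 0, 110], "dr": [0, 0, 0], "jaw": 0.8},
    {"slide": [0, 0, 125], "dr": [0, 0, 0], "jaw": 0.8},
    {"slide": [0, 0, 130], "dr": [0, 0, 0], "jaw": 0.8},
    {"slide": [0, 0, 132], "dr": [0, 0, 0], "jaw": 0.8},
    {"slide": [0, 0, 133], "dr": [0, 0, 0], "jaw": 0.8},
    {"slide": [0, 0, 134], "dr": [0, 0, 0], "jaw": 0.8},
    {"slide": [0, 0, 134], "dr": [0, 0, 0], "jaw": 0.8},
    {"slide": [0, 0, 134], "dr": [0, 0, 0], "jaw": 0.8},
  ],
)

```text
t: 19.45
tool_pos: [0.4634, 0.3078, 0.1985]
orientation: [-3.141, -0.0, -0.002]
force: [0.1, 0.3, -1.3]
opening: 0.0341
gripper_force: 20.0
```

Call:
servo_tool(
  increments=[
    {"slide": [0, 0, 0.7], "dr": [0, 0, 0], "jaw": 0.8},
    {"slide": [0, 0, 1.4], "dr": [0, 0, 0], "jaw": 0.8},
    {"slide": [0, 0, 1.4], "dr": [0, 0, 0], "jaw": 0.8},
    {"slide": [0, 0, 1.4], "dr": [0, 0, 0], "jaw": 0.8},
  ],
)

```text
t: 19.85
tool_pos: [0.4634, 0.3078, 0.1976]
orientation: [-3.141, -0.0, -0.001]
force: [-4.4, -2.0, 9.6]
opening: 0.0341
gripper_force: 20.0
```

Contact with the floor. Release and lift.

Call:
servo_tool(
  increments=[
    {"slide": [0, 0, -0.7], "dr": [0, 0, 0], "jaw": 0.8},
    {"slide": [0, 0, -0.7], "dr": [0, 0, 0], "jaw": 0.4},
    {"slide": [0, 0, -0.7], "dr": [0, 0, 0], "jaw": 0.4},
    {"slide": [0, 0, -0.7], "dr": [0, 0, 0], "jaw": 0.4},
    {"slide": [0, 0, -0.7], "dr": [0, 0, 0], "jaw": 0.4},
    {"slide": [0, 0, -0.7], "dr": [0, 0, 0], "jaw": 0.4},
    {"slide": [0, 0, -0.7], "dr": [0, 0, 0], "jaw": 0.4},
    {"slide": [0, 0, -15], "dr": [0, 0, 0], "jaw": 0.4},
    {"slide": [0, 0, -50], "dr": [0, 0, 0], "jaw": 0.4},
    {"slide": [0, 0, -100], "dr": [0, 0, 0], "jaw": 0.4},
    {"slide": [0, 0, -150], "dr": [0, 0, 0], "jaw": 0.4},
    {"slide": [0, 0, -160], "dr": [0, 0, 0], "jaw": 0.4},
    {"slide": [0, 0, -160], "dr": [0, 0, 0], "jaw": 0.4},
    {"slide": [0, 0, -160], "dr": [0, 0, 0], "jaw": 0.4},
    {"slide": [0, 0, -160], "dr": [0, 0, 0], "jaw": 0.4},
  ],
)

```text
t: 21.35
tool_pos: [0.4624, 0.3072, 0.354]
orientation: [3.14, -0.0, -0.005]
force: [-0.4, -0.1, -0.7]
opening: 0.0554
gripper_force: 0.0
```

```bash
python3 - <<'E'
from h import *
s=read_state(); print(s["t"],np.round(s["tool_pos"],4),np.round(s["dq"],3).max())
snap("side","side7"); c,im,d=snap("scene","scene7")
cv2.imwrite("pics/f7.png",np.hstack([cv2.resize(cv2.imread("pics/"+k+".png"),(400,300)) for k in("scene7","side7")]))
c,im,d=snap("wrist","w7");P=cloud(c,d);S=cv2.cvtColor(im,cv2.COLOR_RGB2HSV)[...,1]
q=P[(S<70)&(P[...,2]>.06)&(P[...,2]<.08)&(abs(P[...,0]-.463)<.05)&(abs(P[...,1]-.308)<.05)];print("cap",len(q),q.min(0),q.max(0))
E
```

```text
21.35 [0.4624 0.3072 0.354 ] 0.008
cap 900 [0.4491316  0.29409594 0.06152453] [0.47593843 0.32081763 0.07134003]
```

View pics/f7.png

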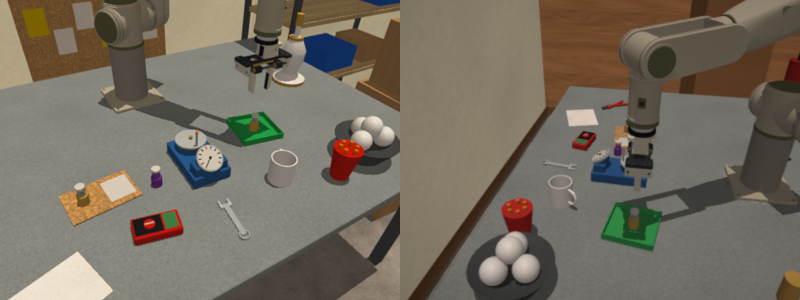

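The spring stands upright in the tray (left (255,123), right (634,220)). The other spring is on the plain end at (82,195), the bystanders have not moved, and the gripper is clear.

```bash
python3 -c "
from plant import *
print(close_job())"
```

```text
the job is handed in; nothing more can be done
None
```

The white-end spring was seated on the pin, pressed level with the post for over 2 s (about 6.7 N by the dial, 11.8 mm cap travel) and now stands upright in the green tray. I handed the job in at about 21 s; no verdict came back.

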